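Make the burn-in plate dead and clear it into the tray

ROBOT

A 6-joint arm with a two-finger parallel gripper is mounted at the origin on the work surface. World frame = base frame: x ahead of the robot, y to its left, z up, the work surface at z = 0. Lengths are in m, angles in degrees, forces in N, time in s.
With the tool pointing down it reaches from about 0.4 to 0.825 m from the base axis. Payload 7 kg.
Tool frame: the origin (TCP) lies on the centre line of the jaws, within the pads' length; the fingertips stand 19 mm ahead of it and the grasp point (between the pads) is the TCP; z points along the fingers, y is the line along which they close (so a half turn about z gives the same grasp; the last joint's range is limited). The gripper opens to 88 mm and grips with 3 to 60 N. Pads are 19 mm wide; open, the fingers measure 130 mm over their backs; the gripper's body (78 mm by 193 mm) begins 47 mm behind the grasp point.
Start: joints at [-55.227, 20.546, 0.682, 0, -70.136, -16.507], TCP at [0.212, -0.641, 0.246] pointing down, gripper open.
Joint ranges: [-176.03, 176.03], [-82.01, 121.73], [-58.28, 71.71], [-173.87, 95.51], [-174.79, -0.11], [-173.66, 173.66]. Speed limits (degrees/s): [136.94, 136.94, 172.46, 180, 180, 180].

INTERFACE

Orientations are given as [roll, pitch, yaw] about the fixed x, y, z axes, in that order (R = Rz(yaw) Ry(pitch) Rx(roll)).
In Python, from plant import ctrl gives the robot as it stands.
- The arm moves only by the tool move_arm, never from a script. Its argument "motion" is a list of rows, each a list of 3 entries, a list of its own where there are three numbers: the shift along the tool's x, y, z in mm, then the turn, a rotation vector about the tool's x, y, z in degrees, then the closure, from 0 (fully open) to 1 (shut). A call has 1 to 10 rows; each row is the pose to reach, as a shift and turn from the pose commanded when the call began, along the tool's axes at that moment; what a row does not reach only later rows make up. A row lasts 1/12 s, in which the tool goes at most 41.7 mm and 7.16 degrees, less where a joint would pass 70% of its speed; a pose out of reach is approached as far as the arm can. A call with a gripper value outside its range is refused whole. The fingers move at their own pace and stop on an object; the grip force is fixed at half the most. Time passes only in rows, so rows that repeat a pose let the fingers close. It gives the time, the measured TCP pose, the force, the opening and the grip force at its end, in the units of the state.
- ctrl.get_obs(): the state, without advancing time (a new reading comes with each control period).
- ctrl.snapshot(name): name is "side" or "top" or "wrist"; returns a dict with "color" (384x512x3 uint8, blue, green, red), "camera_matrix" (3x3 intrinsics, pixels), "cam_to_world" (4x4, takes a point from camera to world coordinates). Camera axes: x right, y up, looking along -z (the intrinsics and any distortion apply to the point x, -y, -z); pixel columns grow to the right and rows downward; lengths in m; the calibration is good to about 2 mm. A picture is of the moment at which its call begins. There is no depth.
- ctrl.close_job(): hands the job in; it is judged then, once.
The state is a dict: "clock": time; "joint_pos": joint angles; "qvel": joint speeds; "tau": joint torques, N m; "tool_pos": TCP position; "orientation": TCP orientation; "force": force on the tool from outside, world axes, zero at the start; "moment": the same for the moment, N m; "opening": finger opening in m; "gripper_force": force on a finger pad.
Only numpy, scipy, OpenCV 4.12 (cv2) and the standard library are available. Lean on these libraries where they do the work, as an engineer would, in place of code of your own. Each camera call takes 0.05 s, during which the arm holds its last target. There are 200 camera calls.

TASK

Cut the power to the black burn-in plate by throwing the red-handled isolator fully over to its off (green) end, leaving the yellow-handled one switched on. Only then move the blue capacitor, the transformer and the finned heat sink from the plate into the blue tray, each standing upright on the tray's floor just as it stood on the plate. Leave the multimeter, the solder spool and the flux jar where they are.

Things in the scene. Friction and masses are not known exactly. Their poses are not given: they have to be found in the camera images.
- red_isolator: Red-handled isolator: fixed grey housing 110 (x) x 66 (y) x 30 mm high and hinged handle, steel with a red cross-bar. Origin: centre of its underside; z up. The hinge axis runs along its y, 36 mm above its origin. Its -x end has a red patch (on end), its +x end a green patch (off end), 16 x 50 mm each. It feeds the burn-in plate, which has the same red along its edges.
- red_bar (a point): centre of the red handle's cross-bar: a round bar 18 mm in diameter and 54 mm long, along the isolator's y, 75 mm from the hinge axis on a steel arm 8 x 14 mm. Switched on it is 42 mm to the -x side of the hinge axis and 98 mm above the table; upright, 111 mm above the table.
- red_handle (a joint): angle of the red handle, rad: 0 = on (leaning 0.6 rad from upright to the isolator's -x end, over the red patch), 0.6 = upright, 1.2 = off (leaning as far to its +x end, over the green patch). The handle is weighted (170 g): past upright it falls over to that end and stays there; moving it takes about 1 N at the bar.
- yellow_isolator: Yellow-handled isolator: fixed grey housing 110 (x) x 66 (y) x 30 mm high and hinged handle, steel with a yellow cross-bar. Origin: centre of its underside; z up. The hinge axis runs along its y, 36 mm above its origin. Its -x end has a red patch (on end), its +x end a green patch (off end), 16 x 50 mm each. It feeds other equipment. Either may be on the left.
- yellow_bar (a point): centre of the yellow handle's cross-bar: a round bar 18 mm in diameter and 54 mm long, along the isolator's y, 75 mm from the hinge axis on a steel arm 8 x 14 mm. Switched on it is 42 mm to the -x side of the hinge axis and 98 mm above the table; upright, 111 mm above the table.
- yellow_handle (a joint): angle of the yellow handle, rad, as for the red one; it starts at 0 = on.
- plate: burn-in plate: fixed black slab 100 (x) x 260 (y) x 20 mm high with red edges and three square copper pads 60 mm wide on top, at y = -85, 0 and +85 mm; the three parts stand on the pads, in any order. Origin: centre of its underside.
- capacitor: capacitor: upright blue can 35 mm in diameter, 45 mm high, silver top, 60 g. Origin: centre of its underside, z up along the can.
- transformer: transformer: dark steel core 42 (x) x 24 (y) x 36 mm high with a copper and yellow winding that bulges to 36 mm in y over the middle 26 mm of x; 200 g. The flat end faces at x = +-21 mm are good to grip. Origin: centre of its underside, z up.
- heatsink: heat sink: bare aluminium, base 46 (x) x 32 (y) x 6 mm with five upright fins along x, 32 mm high in all, 70 g. The flat outer fin faces at y = +-16 mm are good to grip. Origin: centre of its underside, z up.
- tray: tray: open blue steel tray, loose, 0.7 kg, outside 210 (x) x 140 (y) x 35 mm high, walls and floor 5 mm thick. It stands at the left or the right of the plate. Origin: centre of its underside, z up; the inner floor is 5 mm above it.
- multimeter: bystander: yellow multimeter lying face up, 180 (x) x 85 (y) x 42 mm high over its dial. It lies on the other side of the plate from the tray. Origin: centre of its underside.
- spool: bystander: silver solder spool standing on its flange, 52 mm in diameter, 40 mm high. Origin: centre of its underside.
- jar: bystander: small flux jar with a yellow cap, 40 mm in diameter, 40 mm high. Origin: centre of its underside.

How it is judged:
By the outcome, as a careful person would: the job done as asked, in the order asked, and still so for the second after the job is handed in, with the robot touching nothing.
It also fails if it takes over 72 s, if anything falls off the work surface, if the arm or the gripper's body presses on something with over 40 N, if the wrist force passes 120 N, or if a joint passes its speed limit or range.

## Working session

There is one attempt and no reset: what is moved stays moved. The work goes in short steps, Python scripts to look and compute and a tool call to move; the robot and the scene stay as the last step left them, time stands still between calls to the robot, and variables do not carry over. Pictures are saved under pics/ and viewed, at most 13 in all, crops included, and the job is handed in when it is done.

Besides the shell and the picture viewer there is one more tool, called after ">>>" by a JSON object that holds its "fn" and its "kwargs", one argument or row to a line. move_arm: Moves the arm, as the interface text tells. Its arguments: {"type":"object","properties":{"motion":{"type":"array"}},"required":["motion"]}

```bash
mkdir -p pics
cat > h.py <<'E'
import numpy as np, cv2, json
from plant import ctrl
from scipy.spatial.transform import Rotation as R
def snap(n,save=None):
    s=ctrl.snapshot(n)
    if save: cv2.imwrite('pics/'+save,s["color"])
    return s
def ray(s,uv):
    K=np.array(s["camera_matrix"]);T=np.array(s["cam_to_world"])
    d=np.linalg.solve(K,[uv[0],uv[1],1.]);return T[:3,3],T[:3,:3]@(d*[1,-1,-1])
def onz(s,uv,z):
    o,d=ray(s,uv);return o+d*(z-o[2])/d[2]
def tri(s1,p1,s2,p2):
    o1,d1=ray(s1,p1);o2,d2=ray(s2,p2)
    t=np.linalg.lstsq(np.c_[d1,-d2],o2-o1,rcond=None)[0]
    a,b=o1+t[0]*d1,o2+t[1]*d2
    return (a+b)/2,np.linalg.norm(a-b)
def proj(s,p):
    T=np.array(s["cam_to_world"]);c=T[:3,:3].T@(np.array(p)-T[:3,3]);q=np.array(s["camera_matrix"])@(c*[1,-1,-1]);return q[:2]/q[2]
E
python3 - <<'E'
from h import *
for n in("top","side","wrist"):
    s=snap(n,n+"0.png");np.savez(n+"0.npz",**{k:s[k] for k in("color","camera_matrix","cam_to_world")});print(n,np.round(s["cam_to_world"],3).tolist(),np.round(s["camera_matrix"],1).tolist(),[k for k in s])
a=[cv2.imread(f"pics/{n}0.png") for n in("top","side")]
print(ctrl.get_obs())
E
```

```text
top [[-0.011, 0.995, -0.104, 0.441], [-1.0, -0.013, -0.016, -0.019], [-0.017, 0.104, 0.994, 1.245], [0.0, 0.0, 0.0, 1.0]] [[487.1, 0.0, 266.1], [0.0, 487.1, 183.7], [0.0, 0.0, 1.0]] ['color', 'camera_matrix', 'cam_to_world']
side [[-0.697, 0.479, -0.534, 0.027], [-0.717, -0.444, 0.538, 0.532], [0.02, 0.757, 0.653, 0.726], [0.0, 0.0, 0.0, 1.0]] [[377.0, 0.0, 261.0], [0.0, 377.0, 194.1], [0.0, 0.0, 1.0]] ['color', 'camera_matrix', 'cam_to_world']
wrist [[-0.313, -0.913, -0.26, 0.142], [0.95, -0.301, -0.088, -0.663], [0.002, -0.275, 0.962, 0.382], [0.0, 0.0, 0.0, 1.0]] [[290.8, 0.0, 256.6], [0.0, 290.8, 196.0], [0.0, 0.0, 1.0]] ['color', 'camera_matrix', 'cam_to_world']
{'clock': 0.15, 'joint_pos': array([-5.52271090e+01,  2.05820184e+01,  6.44770551e-01, -1.42704455e-02,
       -7.01365255e+01, -1.65089652e+01]), 'qvel': array([-0.04474582, -0.09799944,  0.12261061, -0.05576417, -0.00572809,
        0.08244457]), 'tau': array([-2.06221426e-03, -5.83272886e+01,  2.93288273e+01,  7.00106844e+00,
        8.78485531e-03, -1.28036122e-04]), 'tool_pos': array([ 0.21142279, -0.64065686,  0.2448309 ]), 'orientation': array([ 1.79925455e+02, -8.10184985e-03, -1.61740926e+02]), 'force': array([ 0.18829757, -0.44435221, -1.0387597 ]), 'moment': array([-0.02923533,  0.04544971, -0.01051972]), 'gripper_force': 0.0, 'opening': 0.0878151632094704}
```

View pics/top0.png

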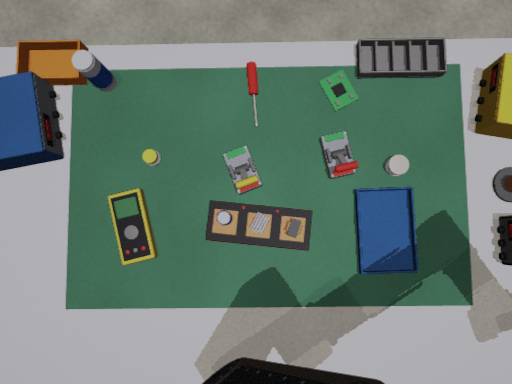

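View pics/side0.png

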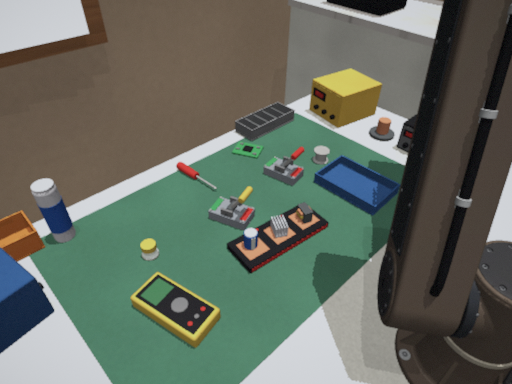

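Run:
```python
from h import *
t=dict(np.load("top0.npz"));s=dict(np.load("side0.npz"))
c=t["color"][115:290,195:425];c=cv2.resize(c,None,fx=3.4,fy=3.4,interpolation=cv2.INTER_CUBIC);cv2.imwrite("pics/topc.png",c)
c=s["color"][135:275,200:410];c=cv2.resize(c,None,fx=3.8,fy=3.8,interpolation=cv2.INTER_CUBIC);cv2.imwrite("pics/sidec.png",c)
def blobs(s,lo,hi,box,amin=8):
    h=cv2.cvtColor(s["color"],cv2.COLOR_BGR2HSV);m=cv2.inRange(h,lo,hi)
    if lo[0]==0 and hi[0]<=8: m|=cv2.inRange(h,(172,)+tuple(lo[1:]),(180,)+tuple(hi[1:]))
    k=np.zeros_like(m);x0,y0,x1,y1=box;k[y0:y1,x0:x1]=m[y0:y1,x0:x1]
    cs,_=cv2.findContours(k,cv2.RETR_EXTERNAL,cv2.CHAIN_APPROX_NONE)
    for q in cs:
        if cv2.contourArea(q)>=amin:
            r=cv2.minAreaRect(q);M=cv2.moments(q);print(cv2.contourArea(q),np.round([M['m10']/M['m00'],M['m01']/M['m00']],1),np.round(cv2.boxPoints(r),1).tolist())
for n,lo,hi in(("red",(0,150,80),(6,255,255)),("green",(45,120,90),(75,255,255)),("yel",(22,150,120),(32,255,255))):
    for nm,S,b in(("top",t,(195,115,425,290)),("side",s,(200,135,410,275))):
        print(n,nm);blobs(S,lo,hi,b)
```

```text
red top
38.5 [248.6 186.6] [[239.8000030517578, 188.5], [256.8999938964844, 181.6999969482422], [258.0, 184.60000610351562], [241.0, 191.39999389648438]]
191.0 [344.6 168. ] [[331.6000061035156, 165.89999389648438], [356.3999938964844, 160.39999389648438], [358.6000061035156, 170.1999969482422], [333.79998779296875, 175.6999969482422]]
red side
173.0 [288.1 248.1] [[250.60000610351562, 268.6000061035156], [326.5, 223.10000610351562], [328.1000061035156, 225.8000030517578], [252.1999969482422, 271.29998779296875]]
44.0 [246.1 213.6] [[240.0, 218.0], [248.3000030517578, 207.0], [252.0, 209.6999969482422], [243.6999969482422, 220.8000030517578]]
31.5 [296.1 171.5] [[291.0, 174.0], [298.5, 166.5], [301.0, 169.0], [293.5, 176.5]]
56.0 [297.3 152.6] [[290.0, 156.0], [300.5, 145.5], [304.0, 149.0], [293.5, 159.5]]
green top
79.5 [235.4 152.3] [[225.8000030517578, 152.89999389648438], [242.6999969482422, 146.60000610351562], [244.6999969482422, 151.8000030517578], [227.8000030517578, 158.10000610351562]]
79.5 [333.5 136.7] [[324.29998779296875, 135.8000030517578], [341.79998779296875, 131.6999969482422], [343.1000061035156, 137.3000030517578], [325.5, 141.3000030517578]]
green side
41.5 [216.2 203.7] [[210.5, 206.5], [219.5, 197.5], [222.5, 200.5], [213.5, 209.5]]
23.5 [270.8 161.5] [[266.5, 163.5], [273.0, 157.0], [275.5, 159.5], [269.0, 166.0]]
246.5 [247.9 150.1] [[231.8000030517578, 152.8000030517578], [234.3000030517578, 140.3000030517578], [262.3999938964844, 145.89999389648438], [259.8999938964844, 158.39999389648438]]
yel top
28.5 [246.8 183.5] [[237.0, 186.0], [256.5, 178.6999969482422], [257.29998779296875, 180.89999389648438], [237.8000030517578, 188.1999969482422]]
17.5 [245.4 179.4] [[235.3000030517578, 182.1999969482422], [254.5, 174.6999969482422], [255.1999969482422, 176.5], [236.0, 184.0]]
yel side
```

View pics/topc.png

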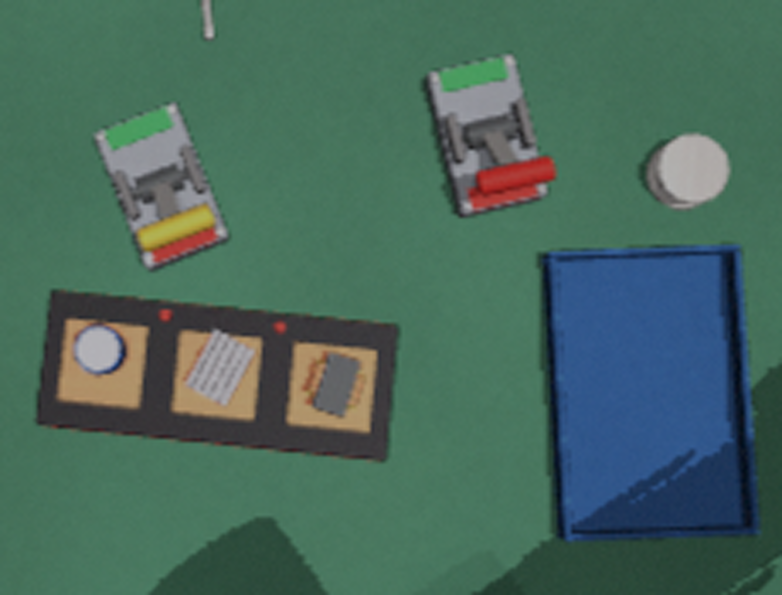

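View pics/sidec.png

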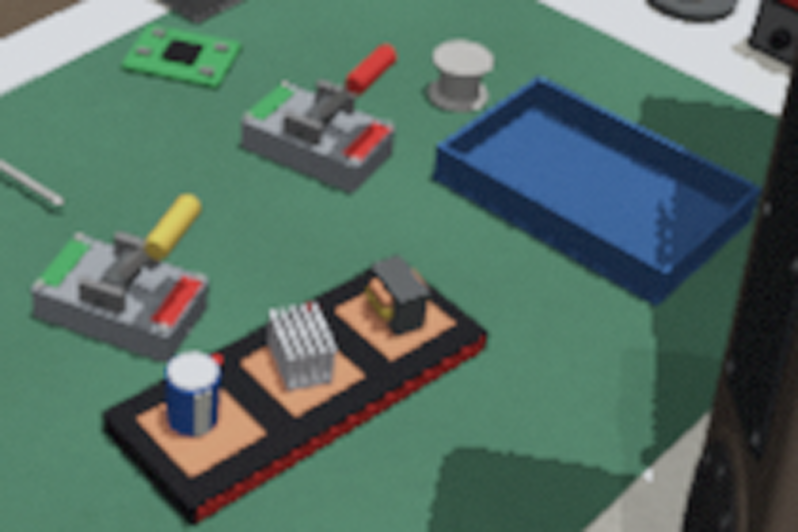

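Run:
```python
from h import *
t=dict(np.load("top0.npz"));s=dict(np.load("side0.npz"))
T=lambda u,v:(195+(u+.5)/3.4-.5,115+(v+.5)/3.4-.5)
S=lambda u,v:(200+(u+.5)/3.8-.5,135+(v+.5)/3.8-.5)
for n,a,b in (("bar",T(515,175),S(372,69)),("redgreen",T(474,73),S(268,101)),("redred",T(504,196),S(369,141)),("ybar",T(177,228),S(174,226)),("captop",T(100,349),S(193,367)),("hstop",T(220,366),S(301,330)),("trtop",T(337,384),S(400,281)),
 ("pad1",T(103,364),S(201,428)),("pad2",T(217,376),S(303,371)),("pad3",T(332,388),S(396,318)),
 ("tr c1",T(545,252),S(541,82)),("tr c2",T(740,247),S(757,192)),("tr c3",T(754,532),S(757,192)),("tr c4",T(565,538),S(657,293)),("tr c1b",T(545,252),S(438,150)),("c2b",T(740,247),S(541,82))):
    p,e=tri(t,a,s,b);print(n,np.round(p*1000,1),round(e*1000,1))
z=lambda p,h:np.round(onz(t,T(*p),h)[:2]*1000,1)
print("hs",[z(p,.052) for p in((213,328),(256,350),(226,405),(183,380))])
print("tr",[z(p,.056) for p in((327,350),(360,355),(348,417),(315,410))])
print("tray",[z(p,.035) for p in((545,252),(740,247),(754,532),(565,538))])
print("plate",[z(p,.02) for p in((52,290),(398,324),(386,461),(38,424))])
print("green/red",z((474,73),.03),z((504,196),.03), "y",z((140,129),.03),z((187,246),.03))
w=dict(np.load("wrist0.npz"))
print(np.round(ctrl.get_obs()["tool_pos"]*1000,1))
```

```text
bar [ 599.4 -190.5   99.5] 2.0
redgreen [ 687.1 -171.3   31.7] 1.7
redred [ 594.2 -191.3   32.1] 0.4
ybar [565.9  45.6  99.5] 0.7
captop [484.2 103.4  67.4] 0.8
hstop [471.   18.2  52. ] 0.5
trtop [457.  -65.7  52.9] 1.0
pad1 [474.5 105.8  19.5] 0.1
pad2 [464.3  21.3  20. ] 1.0
pad3 [454.5 -63.3  20.5] 1.0
tr c1 [ 512.5 -223.7  123.5] 73.0
tr c2 [ 469.2 -415.4  -34.9] 194.4
tr c3 [ 347.9 -364.3   31.4] 0.5
tr c4 [ 344.8 -231.2   12.1] 2.5
tr c1b [ 550.7 -221.4   32.3] 3.9
c2b [ 553.7 -364.3   28.4] 1.9
hs [array([498.6,  23.1]), array([482.4,  -7.7]), array([443.3,  14.3]), array([461.5,  45. ])]
tr [array([481.6, -58.5]), array([477.8, -82.1]), array([433.8, -72.7]), array([439. , -49.3])]
tray [array([ 552. , -219.8]), array([ 553.9, -361.9]), array([ 348.4, -363.2]), array([ 345.5, -227.9])]
plate [array([529.8, 143.6]), array([ 501.4, -112.5]), array([ 401.2, -101.6]), array([431. , 153.9])]
green/red [ 686.8 -172. ] [ 594.3 -191.7] y [648.2  76.8] [560.3  42.5]
[ 211.4 -640.7  244.8]
```

>>> {"fn": "move_arm", "kwargs": {
  "motion": [
    [[-332,222,0],[0,0,6],1],
    [[-332,222,0],[0,0,6],1],
    [[-332,222,0],[0,0,6],1],
    [[-332,222,0],[0,0,6],1],
    [[-332,222,0],[0,0,6],1],
    [[-332,222,0],[0,0,6],1],
    [[-332,222,0],[0,0,6],1],
    [[-332,222,0],[0,0,6],1],
    [[-332,222,0],[0,0,6],1],
    [[-332,222,0],[0,0,6],1]
  ]
}}

```text
clock: 0.98
tool_pos: [0.459, -0.3232, 0.2456]
orientation: [180.0, 0.0, -167.6]
force: [-0.1, -1.1, 1.3]
opening: 0.0266
gripper_force: 0.0
```

```bash
cat >> h.py <<'E'
def go(x,y,z,yaw):
    "mm/deg world target -> shift in tool axes and tool-z turn, from measured pose"
    o=ctrl.get_obs();p=np.array(o["tool_pos"])*1000;w=R.from_euler('xyz',o["orientation"],degrees=True).as_matrix()
    d=w.T@(np.array([x,y,z])-p);a=(yaw-o["orientation"][2]+180)%360-180
    print("shift",np.round(d,1),"turn",round(-a,1),"len",round(np.linalg.norm(d)))
E
python3 -c "
from h import *
print(ctrl.get_obs());go(555,-200,245,-168);go(555,-200,95,-168)"
```

```text
{'clock': 0.9833, 'joint_pos': array([-1.51856305e+01,  9.87545171e+00, -1.38824714e+01, -2.39617963e-02,
       -6.62160476e+01, -6.24456210e+01]), 'qvel': array([ 27.75927281,   1.02965684,   0.98402848,   0.45778774,
        -0.41761529, -26.61594293]), 'tau': array([ -1.82818651, -43.31568718,  28.20952177,   6.66851878,
        -0.04811465,   0.29024913]), 'tool_pos': array([ 0.45899315, -0.32317923,  0.24559964]), 'orientation': array([ 1.79992596e+02,  3.32203230e-02, -1.67640912e+02]), 'force': array([-0.11013426, -1.13420157,  1.3297823 ]), 'moment': array([-0.13592857, -0.00819916, -0.00780465]), 'gripper_force': 0.0, 'opening': 0.026568730845764235}
shift [-120.1   99.8    0.7] turn 0.4 len 156
shift [-120.1   99.8  150.7] turn 0.4 len 217
```

>>> {"fn": "move_arm", "kwargs": {
  "motion": [
    [[-40,33,0],[0,0,0],1],
    [[-80,67,0],[0,0,0],1],
    [[-105,90,20],[0,0,0],1],
    [[-121,101,50],[0,0,0],1],
    [[-121,101,85],[0,0,0],1],
    [[-121,101,115],[0,0,0],1],
    [[-121,101,140],[0,0,0],1],
    [[-121,101,150],[0,0,0],1],
    [[-121,101,150],[0,0,0],1],
    [[-121,101,150],[0,0,0],1]
  ]
}}

```text
clock: 1.82
tool_pos: [0.5543, -0.202, 0.0961]
orientation: [-180.0, -0.0, -167.7]
force: [-0.1, -0.4, 0.9]
opening: 0.0003
gripper_force: 0.0
```

```bash
python3 -c "
from h import *
go(642,-181.5,95,-168)"
```

```text
shift [-90.    1.4   1. ] turn 0.3 len 90
```

>>> {"fn": "move_arm", "kwargs": {
  "motion": [
    [[-12,0,0],[0,0,0],1],
    [[-24,0,0],[0,0,0],1],
    [[-34,0,0],[0,0,0],1],
    [[-44,0,0],[0,0,0],1],
    [[-54,0,0],[0,0,0],1],
    [[-64,0,0],[0,0,0],1],
    [[-74,0,0],[0,0,0],1],
    [[-83,0,0],[0,0,0],1],
    [[-90,0,0],[0,0,0],1],
    [[-90,0,0],[0,0,0],1]
  ]
}}

```text
clock: 2.65
tool_pos: [0.6435, -0.1822, 0.0952]
orientation: [-180.0, 0.0, -167.7]
force: [-0.6, 0.1, 0.1]
opening: 0.0003
gripper_force: 0.0
```

```bash
python3 -c "
from h import *
o=ctrl.get_obs();print(o['force'],o['tool_pos']);s=snap('side','side1.png');t=snap('top');
c=np.hstack([cv2.resize(s['color'][120:230,200:360],None,fx=2.4,fy=2.4),cv2.resize(t['color'][90:200,280:440],None,fx=2.4,fy=2.4)]);cv2.imwrite('pics/s1.png',c)
go(457,-66,200,-102)
"
```

```text
[-0.64711271  0.12988042  0.11132203] [ 0.64347741 -0.18220527  0.09523638]
shift [ 156.   153.1 -104.7] turn -65.7 len 242
```

View pics/s1.png

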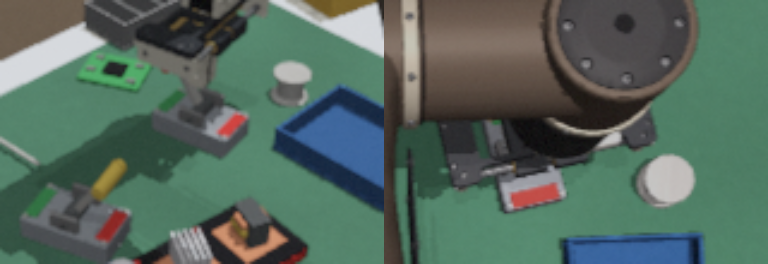

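>>> {"fn": "move_arm", "kwargs": {
  "motion": [
    [[2,0,-35],[0,0,0],1],
    [[4,0,-70],[0,0,0],1],
    [[10,10,-100],[0,0,-6],0.7],
    [[35,33,-105],[0,0,-13],0.5],
    [[60,56,-105],[0,0,-20],0.25],
    [[85,80,-105],[0,0,-27],0.25],
    [[110,105,-105],[0,0,-34],0.25],
    [[135,130,-105],[0,0,-41],0.25],
    [[156,153,-105],[0,0,-48],0.25],
    [[156,153,-105],[0,0,-55],0.25]
  ]
}}

```text
clock: 3.58
tool_pos: [0.4522, -0.065, 0.2008]
orientation: [180.0, 0.1, -112.4]
force: [-0.4, -0.8, -0.0]
opening: 0.0479
gripper_force: 0.0
```

>>> {"fn": "move_arm", "kwargs": {
  "motion": [
    [[0,0,0],[0,0,-7],0.25],
    [[0,0,0],[0,0,-10.7],0.25],
    [[0,0,0],[0,0,-10.7],0.25],
    [[0,0,0],[0,0,-10.7],0.25]
  ]
}}

```text
clock: 3.92
tool_pos: [0.4566, -0.0663, 0.2007]
orientation: [-180.0, 0.0, -102.2]
force: [-0.6, 0.3, -0.2]
opening: 0.065
gripper_force: 0.0
```

```bash
python3 -c "
from h import *
t=snap('top');s=snap('side');w=snap('wrist')
np.savez('w2.npz',**w)
c=np.hstack([cv2.resize(s['color'][120:210,250:350],None,fx=3,fy=3),cv2.resize(t['color'][110:200,280:400],None,fx=3,fy=3)])
W=cv2.resize(w['color'],(440,330));o=np.zeros((600,660,3),np.uint8);o[:270,:c.shape[1]]=c;o[270:600,:440]=W;cv2.imwrite('pics/s2.png',o)
print(ctrl.get_obs()['tool_pos'])
go(457,-66,40,-102)
for p in((457,-66,54),(471,18,52),(484,103,67),(599,-190,98),(684,-173,98)):print(proj(w,np.array(p)/1000))
"
```

```text
[ 0.45686335 -0.06638736  0.20049175]
shift [-4.000e-01 -1.000e-01  1.605e+02] turn -0.2 len 160
[256.91928696 188.63912821]
[260.59648895 263.38215639]
[265.1392798 338.3737214]
[44.5424278  89.10049133]
[-45.12727378 134.49361929]
```

View pics/s2.png

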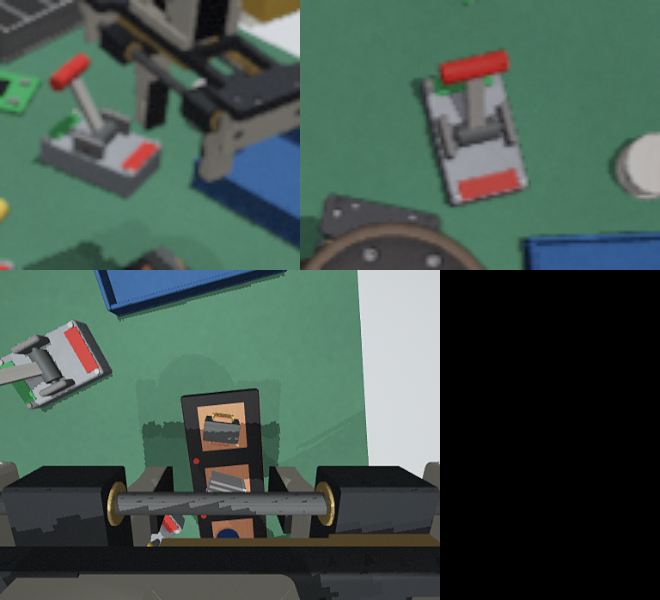

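>>> {"fn": "move_arm", "kwargs": {
  "motion": [
    [[0,0,40],[0,0,0],0.25],
    [[0,0,80],[0,0,0],0.25],
    [[0,0,110],[0,0,0],0.25],
    [[0,0,135],[0,0,0],0.25],
    [[0,0,150],[0,0,0],0.25],
    [[0,0,157],[0,0,0],0.25],
    [[0,0,157],[0,0,0],1],
    [[0,0,157],[0,0,0],1],
    [[0,0,157],[0,0,0],1],
    [[0,0,157],[0,0,0],1]
  ]
}}

```text
clock: 4.9
tool_pos: [0.4576, -0.0661, 0.0447]
orientation: [-179.9, 0.0, -102.0]
force: [-1.6, 0.2, 1.4]
opening: 0.0448
gripper_force: 1.0
```

```bash
python3 -c "
from h import *
o=ctrl.get_obs();print(o['tool_pos'],o['opening'],o['gripper_force'],o['force'])
go(505,-290,140,180);go(505,-290,30,180)"
```

```text
[ 0.45763981 -0.06609135  0.04466216] 0.04478263678921289 1.011168940749485 [-1.60812762  0.21020776  1.36643179]
shift [209.  -93.2 -95.4] turn 78.0 len 248
shift [209.1 -93.   14.6] turn 78.0 len 229
```

>>> {"fn": "move_arm", "kwargs": {
  "motion": [
    [[0,0,0],[0,0,0],1],
    [[0,0,0],[0,0,0],1],
    [[0,0,-15],[0,0,0],1],
    [[0,0,-45],[0,0,0],1],
    [[0,0,-75],[0,0,0],1],
    [[20,-9,-90],[0,0,7],1],
    [[45,-20,-90],[0,0,14],1],
    [[70,-31,-90],[0,0,21],1],
    [[95,-42,-90],[0,0,28],1],
    [[120,-53,-90],[0,0,35],1]
  ]
}}

```text
clock: 5.73
tool_pos: [0.4839, -0.1957, 0.1341]
orientation: [-180.0, 0.1, -137.4]
force: [0.3, 0.5, -1.9]
opening: 0.0433
gripper_force: 29.4
```

```bash
python3 -c "
from h import *
o=ctrl.get_obs();print(o['tool_pos'],o['opening'],o['gripper_force'],o['force'])
go(505,-290,135,180)"
```

```text
[ 0.48388467 -0.19570515  0.13410116] 0.04326700938421295 29.383110883645713 [ 0.26607881  0.51740585 -1.91088389]
shift [ 48.3 -83.7  -0.9] turn 42.6 len 97
```

>>> {"fn": "move_arm", "kwargs": {
  "motion": [
    [[12,-20,0],[0,0,7],1],
    [[24,-40,0],[0,0,14],1],
    [[36,-62,0],[0,0,21],1],
    [[48,-84,0],[0,0,28],1],
    [[48,-84,0],[0,0,35],1],
    [[48,-84,0],[0,0,42.5],1],
    [[48,-84,25],[0,0,42.5],1],
    [[48,-84,50],[0,0,42.5],1],
    [[48,-84,75],[0,0,42.5],1],
    [[48,-84,75],[0,0,42.5],1]
  ]
}}

```text
clock: 6.57
tool_pos: [0.5026, -0.2878, 0.0542]
orientation: [179.8, -0.4, -179.6]
force: [-1.5, 0.2, -2.8]
opening: 0.0431
gripper_force: 29.4
```

```bash
python3 -c "
from h import *
o=ctrl.get_obs();print(o['opening'],o['gripper_force'],o['force'])
go(505,-290,30,180)"
```

```text
0.04312517901005073 29.38354435376823 [-1.50300899  0.16857423 -2.82347486]
shift [-2.5 -2.3 24.2] turn 0.4 len 24
```

>>> {"fn": "move_arm", "kwargs": {
  "motion": [
    [[0,0,8],[0,0,0],1],
    [[0,0,14],[0,0,0],1],
    [[0,0,20],[0,0,0],1],
    [[0,0,20],[0,0,0],1],
    [[0,0,20],[0,0,0],1]
  ]
}}

```text
clock: 6.98
tool_pos: [0.5062, -0.2888, 0.039]
orientation: [-180.0, 0.0, -179.5]
force: [0.2, 0.6, -2.1]
opening: 0.0429
gripper_force: 29.4
```

```bash
python3 -c "
from h import *
o=ctrl.get_obs();print(o['opening'],o['gripper_force'],o['force'])
go(505,-290,30,180)"
```

```text
0.042935012983560714 29.38909264281392 [ 0.22519237  0.56426303 -2.11985645]
shift [ 1.2 -1.1  9. ] turn 0.5 len 9
```

>>> {"fn": "move_arm", "kwargs": {
  "motion": [
    [[0,0,4],[0,0,0],1],
    [[0,0,7],[0,0,0],1],
    [[0,0,9],[0,0,0],1],
    [[0,0,9],[0,0,0],1],
    [[0,0,9],[0,0,0],1]
  ]
}}

```text
clock: 7.4
tool_pos: [0.506, -0.2888, 0.0297]
orientation: [-180.0, 0.0, -179.5]
force: [-0.2, -0.5, 0.0]
opening: 0.043
gripper_force: 29.4
```

>>> {"fn": "move_arm", "kwargs": {
  "motion": [
    [[0,0,0.5],[0,0,0],0.4],
    [[0,0,0.5],[0,0,0],0.32],
    [[0,0,0.5],[0,0,0],0.32],
    [[0,0,0.5],[0,0,0],0.32],
    [[0,0,-15],[0,0,0],0.32],
    [[0,0,-45],[0,0,0],0.32],
    [[0,0,-80],[0,0,0],0.32],
    [[0,0,-105],[0,0,0],0.32],
    [[0,0,-110],[0,0,0],0.32],
    [[0,0,-110],[0,0,0],0.32]
  ]
}}

```text
clock: 8.23
tool_pos: [0.5073, -0.2892, 0.1421]
orientation: [-179.9, 0.3, -179.5]
force: [0.1, -1.1, -0.1]
opening: 0.0598
gripper_force: 0.0
```

```bash
python3 -c "
from h import *
o=ctrl.get_obs();print(o['opening'],o['gripper_force'],o['force'])
w=snap('wrist','w3.png');go(461,24,140,150);go(461,24,46,150)"
```

```text
0.05980026557045701 0.0 [ 0.13738814 -1.0534237  -0.14046002]
shift [4.280e+01 3.131e+02 1.000e-01] turn 30.5 len 316
shift [ 43.  313.1  94.1] turn 30.5 len 330
```

View pics/w3.png

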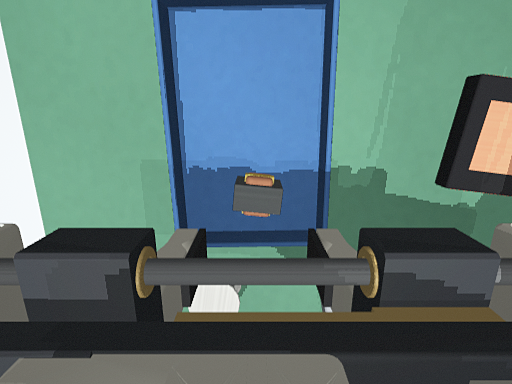

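>>> {"fn": "move_arm", "kwargs": {
  "motion": [
    [[5,35,0],[0,0,5],0.35],
    [[10,72,0],[0,0,10],0.35],
    [[15,110,0],[0,0,15],0.35],
    [[20,148,0],[0,0,20],0.35],
    [[25,186,0],[0,0,25],0.35],
    [[30,224,0],[0,0,30],0.35],
    [[36,262,0],[0,0,30.5],0.35],
    [[40,295,0],[0,0,30.5],0.35],
    [[43,313,0],[0,0,30.5],0.35],
    [[43,313,0],[0,0,30.5],0.35]
  ]
}}

```text
clock: 9.12
tool_pos: [0.4593, 0.0263, 0.1383]
orientation: [-179.9, -0.1, 150.1]
force: [0.5, -0.4, 0.6]
opening: 0.0572
gripper_force: 0.0
```

>>> {"fn": "move_arm", "kwargs": {
  "motion": [
    [[0,0,0],[0,0,0],0.35],
    [[0,0,0],[0,0,0],0.35]
  ]
}}

```text
clock: 9.28
tool_pos: [0.4598, 0.0235, 0.1385]
orientation: [-179.9, -0.1, 150.0]
force: [0.7, 0.3, 0.2]
opening: 0.0567
gripper_force: 0.0
```

```bash
python3 -c "
from h import *
o=ctrl.get_obs();print(o['tool_pos'],o['opening'])
w=snap('wrist','w4.png');go(461,24,44,150)
for p in((471,18,52),(498.6,23.1,52),(482.4,-7.7,52),(443.3,14.3,52),(461.5,45,52),(465,22,20)):print(np.round(proj(w,np.array(p)/1000),1))
i=w['color'].copy()
for p in((498.6,23.1,52),(482.4,-7.7,52),(443.3,14.3,52),(461.5,45,52)):cv2.circle(i,tuple(int(round(a)) for a in proj(w,np.array(p)/1000)),2,(0,0,255),-1)
cv2.imwrite('pics/w4c.png',cv2.resize(i[100:300,156:356],None,fx=2.5,fy=2.5))"
```

```text
[0.45978844 0.02347915 0.13853578] 0.05674862992268348
shift [-0.6  1.4 94.7] turn -0.1 len 95
[256.4 222.4]
[278.  246.2]
[236.8 247.7]
[235.1 196.5]
[279.6 197. ]
[257.  202.6]
```

View pics/w4c.png

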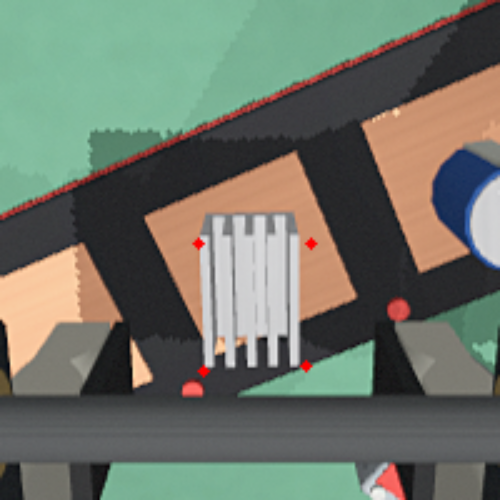

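>>> {"fn": "move_arm", "kwargs": {
  "motion": [
    [[0,1,30],[0,0,0],0.35],
    [[0,1,60],[0,0,0],0.35],
    [[0,1,80],[0,0,0],0.35],
    [[0,1,91],[0,0,0],0.35],
    [[0,1,94],[0,0,0],0.35],
    [[0,1,94],[0,0,0],0.5],
    [[0,1,94],[0,0,0],1],
    [[0,1,94],[0,0,0],1],
    [[0,1,94],[0,0,0],1],
    [[0,1,94],[0,0,0],1]
  ]
}}

```text
clock: 10.17
tool_pos: [0.4613, 0.0247, 0.0464]
orientation: [179.9, 0.0, 150.0]
force: [-0.5, -1.1, 3.4]
opening: 0.0314
gripper_force: 29.9
```

>>> {"fn": "move_arm", "kwargs": {
  "motion": [
    [[0,0,0],[0,0,0],1],
    [[0,0,0],[0,0,0],1],
    [[0,0,0],[0,0,0],1]
  ]
}}

```text
clock: 10.42
tool_pos: [0.4613, 0.0247, 0.0464]
orientation: [180.0, 0.1, 150.0]
force: [-1.0, -1.3, 6.5]
opening: 0.0317
gripper_force: 29.9
```

```bash
python3 -c "
from h import *
o=ctrl.get_obs();print(o['tool_pos'],o['opening'],o['gripper_force'],o['force'])
go(440,-290,134,180);go(440,-290,o['tool_pos'][2]*1000-15,180)"
```

```text
[0.46129225 0.02473673 0.04637587] 0.03174321002593202 29.908999800682068 [-1.00010055 -1.31930097  6.49018834]
shift [-139.  -283.1  -87.7] turn -30.0 len 327
shift [-139.  -283.2   14.9] turn -30.0 len 316
```

```bash
python3 -c "
from h import *
a=np.load('side0.npz')['color'];s=snap('side','side5.png')
for im in(a,s['color']):
    h=cv2.cvtColor(im,cv2.COLOR_BGR2HSV);m=cv2.inRange(h,(20,90,60),(35,255,255));k=np.zeros_like(m);k[175:215,225:265]=m[175:215,225:265];ys,xs=np.nonzero(k);print(len(xs),xs.mean() if len(xs) else 0,ys.mean() if len(xs) else 0)
cv2.imwrite('pics/s5c.png',cv2.resize(s['color'][150:270,200:350],None,fx=4.5,fy=4.5))
"
```

```text
130 244.92307692307693 194.09230769230768
8 255.25 206.5
```

View pics/s5c.png

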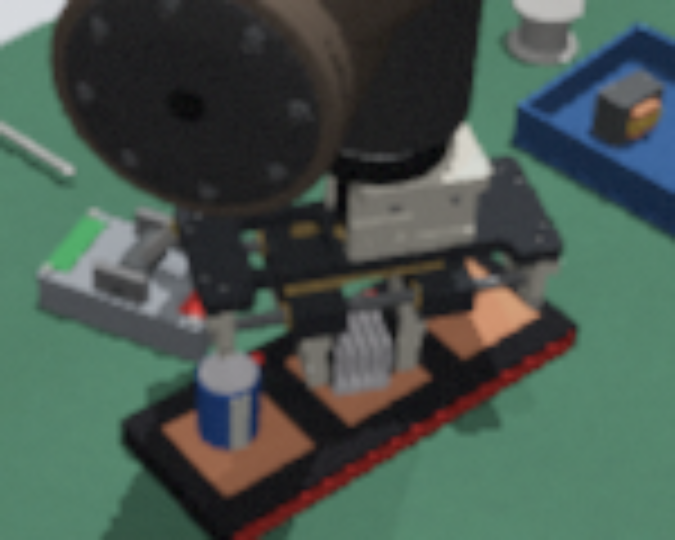

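>>> {"fn": "move_arm", "kwargs": {
  "motion": [
    [[2,0,-6],[0,0,0],1],
    [[5,0,-20],[0,0,0],1],
    [[5,0,-45],[0,0,0],1],
    [[0,0,-75],[0,0,0],1],
    [[0,-5,-88],[0,0,0],1],
    [[-14,-32,-88],[0,0,-5],1],
    [[-30,-65,-88],[0,0,-10],1],
    [[-46,-98,-88],[0,0,-15],1],
    [[-64,-131,-88],[0,0,-20],1],
    [[-80,-164,-88],[0,0,-25],1]
  ]
}}

```text
clock: 11.3
tool_pos: [0.4479, -0.1586, 0.1343]
orientation: [180.0, 0.1, 175.3]
force: [0.8, 0.0, -0.7]
opening: 0.032
gripper_force: 29.9
```

>>> {"fn": "move_arm", "kwargs": {
  "motion": [
    [[-1,-36,0],[0,0,-5],1],
    [[-2,-70,0],[0,0,-5],1],
    [[-4,-100,0],[0,0,-5],1],
    [[-6,-122,0],[0,0,-5],1],
    [[-7,-132,0],[0,0,-5],1],
    [[-7,-132,0],[0,0,-5],1],
    [[-7,-132,0],[0,0,-5],1]
  ]
}}

```text
clock: 11.88
tool_pos: [0.4431, -0.2893, 0.1335]
orientation: [180.0, -0.0, 179.9]
force: [0.4, 0.9, -0.7]
opening: 0.0318
gripper_force: 29.9
```

```bash
python3 -c "
from h import *
o=ctrl.get_obs();print(o['tool_pos'],o['opening'],o['gripper_force'],o['force'])
a=np.load('side0.npz')['color'];s=snap('side','side6.png');t=snap('top','top6.png')
for im in(a,s['color']):
    h=cv2.cvtColor(im,cv2.COLOR_BGR2HSV);m=cv2.inRange(h,(20,90,60),(35,255,255));k=np.zeros_like(m);k[175:215,225:265]=m[175:215,225:265];ys,xs=np.nonzero(k);print(len(xs),xs.mean() if len(xs) else 0,ys.mean() if len(xs) else 0)
b=np.load('top0.npz')['color']
for im in(b,t['color']):
    h=cv2.cvtColor(im,cv2.COLOR_BGR2HSV);m=cv2.inRange(h,(0,0,170),(180,60,255));k=np.zeros_like(m);k[205:232,213:237]=m[205:232,213:237];ys,xs=np.nonzero(k);print('cap',len(xs),xs.mean() if len(xs) else 0,ys.mean() if len(xs) else 0)
go(440,-290,134,180);go(440,-290,32,180)"
```

```text
[ 0.44313451 -0.28929456  0.13354048] 0.03183669593974933 29.89948332309723 [ 0.39198148  0.8949683  -0.69720939]
130 244.92307692307693 194.09230769230768
131 244.89312977099237 194.16030534351145
cap 114 223.4298245614035 217.28947368421052
cap 121 223.36363636363637 217.34710743801654
shift [ 3.4 -1.5 -0.3] turn -0.0 len 4
shift [  3.4  -1.5 101.7] turn -0.0 len 102
```

>>> {"fn": "move_arm", "kwargs": {
  "motion": [
    [[4,0,20],[0,0,0],1],
    [[8,0,45],[0,0,0],1],
    [[10,0,68],[0,0,0],1],
    [[10,0,85],[0,0,0],1],
    [[10,0,93],[0,0,0],1],
    [[10,0,96],[0,0,0],1],
    [[10,0,96],[0,0,0],1],
    [[10,0,96],[0,0,0],1]
  ]
}}

```text
clock: 12.65
tool_pos: [0.4343, -0.2892, 0.0384]
orientation: [-180.0, 0.1, -180.0]
force: [0.7, -0.2, -0.1]
opening: 0.032
gripper_force: 29.9
```

>>> {"fn": "move_arm", "kwargs": {
  "motion": [
    [[0,0,3],[0,0,0],1],
    [[0,0,5],[0,0,0],1],
    [[0,0,5],[0,0,0],1],
    [[0,0,5],[0,0,0],1]
  ]
}}

```text
clock: 12.98
tool_pos: [0.4335, -0.2895, 0.0328]
orientation: [-180.0, 0.0, 180.0]
force: [-0.4, 0.3, -0.5]
opening: 0.0318
gripper_force: 29.9
```

Down the last ~1.5 mm, release, lift.

>>> {"fn": "move_arm", "kwargs": {
  "motion": [
    [[0,0,1],[0,0,0],1],
    [[0,0,1.5],[0,0,0],1],
    [[0,0,1.5],[0,0,0],1],
    [[0,0,1.5],[0,0,0],0.5],
    [[0,0,1.5],[0,0,0],0.42],
    [[0,0,1.5],[0,0,0],0.42],
    [[0,0,1.5],[0,0,0],0.42],
    [[0,0,-15],[0,0,0],0.42],
    [[0,0,-50],[0,0,0],0.42],
    [[0,0,-85],[0,0,0],0.42]
  ]
}}

```text
clock: 13.82
tool_pos: [0.4323, -0.2891, 0.1174]
orientation: [179.9, -0.2, 180.0]
force: [0.9, 0.3, 0.6]
opening: 0.0507
gripper_force: 0.0
```

>>> {"fn": "move_arm", "kwargs": {
  "motion": [
    [[0,0,-20],[0,0,0],0.35],
    [[0,0,-25],[0,0,0],0.35],
    [[0,0,-25],[0,0,0],0.35]
  ]
}}

```text
clock: 14.07
tool_pos: [0.4345, -0.2897, 0.1444]
orientation: [-179.9, 0.2, 180.0]
force: [1.0, 0.2, 0.6]
opening: 0.0566
gripper_force: 0.0
```

```bash
python3 -c "
from h import *
o=ctrl.get_obs();print(o['tool_pos'],o['opening'],o['force'])
w=snap('wrist','w7.png')
go(484,103.4,140,174);go(484,103.4,46,174)"
```

```text
[ 0.43449886 -0.28969569  0.14441043] 0.05660082271731185 [0.97963366 0.16853349 0.60405935]
shift [-50.1 392.8   2.9] turn 6.0 len 396
shift [-49.9 392.8  96.9] turn 6.0 len 408
```

>>> {"fn": "move_arm", "kwargs": {
  "motion": [
    [[-5,37,0],[0,0,1],0.35],
    [[-10,77,0],[0,0,2],0.35],
    [[-15,117,0],[0,0,3],0.35],
    [[-20,157,0],[0,0,4],0.35],
    [[-25,197,0],[0,0,5],0.35],
    [[-30,237,0],[0,0,6],0.35],
    [[-36,277,0],[0,0,6],0.35],
    [[-41,317,0],[0,0,6],0.35],
    [[-46,357,0],[0,0,6],0.35],
    [[-49,385,0],[0,0,6],0.35]
  ]
}}

```text
clock: 14.95
tool_pos: [0.4822, 0.0982, 0.141]
orientation: [-179.9, -0.1, 174.0]
force: [0.3, 0.6, 0.5]
opening: 0.0569
gripper_force: 0.0
```

>>> {"fn": "move_arm", "kwargs": {
  "motion": [
    [[0,8,0],[0,0,0],0.35],
    [[0,8,0],[0,0,0],0.35],
    [[0,8,0],[0,0,0],0.35],
    [[0,8,0],[0,0,0],0.35]
  ]
}}

```text
clock: 15.28
tool_pos: [0.4828, 0.1025, 0.1415]
orientation: [-179.9, -0.1, 173.9]
force: [-0.1, 0.4, 0.7]
opening: 0.0569
gripper_force: 0.0
```

```bash
python3 -c "
from h import *
o=ctrl.get_obs();print(o['tool_pos'],o['opening'],o['force'])
w=snap('wrist','w8.png');p=proj(w,(.4842,.1034,.065));print(p)
h=cv2.cvtColor(w['color'],cv2.COLOR_BGR2HSV);u,v=np.round(p).astype(int);print(h[v,u])
m=cv2.inRange(h,(0,0,150),(180,70,255));k=np.zeros_like(m);k[v-50:v+50,u-50:u+50]=m[v-50:v+50,u-50:u+50]
for q in cv2.findContours(k,0,1)[0]:
  if cv2.contourArea(q)>300:
    e=cv2.minEnclosingCircle(q);print(e,cv2.contourArea(q),onz(w,e[0],.065)*1000)
go(484,103.4,44,174)"
```

```text
[0.48275523 0.10248735 0.1415246 ] 0.05687426086143874 [-0.09969272  0.38923333  0.70128629]
[256.77197951 213.13019253]
[135   2 212]
((258.3794250488281, 211.21630859375), 19.745452880859375) 1137.5 [482.76913461 104.80729803  65.        ]
shift [-1.   1.3 97.8] turn -0.1 len 98
```

>>> {"fn": "move_arm", "kwargs": {
  "motion": [
    [[0,2,30],[0,0,0],0.35],
    [[0,2,60],[0,0,0],0.35],
    [[0,2,80],[0,0,0],0.35],
    [[0,2,89],[0,0,0],0.35],
    [[0,2,92],[0,0,0],0.35],
    [[0,2,92],[0,0,0],0.5],
    [[0,2,92],[0,0,0],1],
    [[0,2,92],[0,0,0],1],
    [[0,2,92],[0,0,0],1],
    [[0,2,92],[0,0,0],1]
  ]
}}

```text
clock: 16.17
tool_pos: [0.4844, 0.1058, 0.0517]
orientation: [179.9, 0.1, 174.0]
force: [-0.8, -1.0, 6.3]
opening: 0.0345
gripper_force: 30.0
```

>>> {"fn": "move_arm", "kwargs": {
  "motion": [
    [[0,0,0],[0,0,0],1],
    [[0,0,0],[0,0,0],1]
  ]
}}

```text
clock: 16.33
tool_pos: [0.4844, 0.1058, 0.0517]
orientation: [180.0, 0.1, 174.0]
force: [-1.6, -0.3, 6.7]
opening: 0.0341
gripper_force: 30.0
```

```bash
python3 -c "
from h import *
o=ctrl.get_obs();print(o['tool_pos'],o['opening'],o['gripper_force'],o['force'])
go(385,-290,140,180)"
```

```text
[0.48438079 0.10577873 0.05167169] 0.034136595134335646 30.00204026699066 [-1.55976826 -0.31088419  6.68424481]
shift [  57.3 -403.9  -88.8] turn -6.0 len 418
```

>>> {"fn": "move_arm", "kwargs": {
  "motion": [
    [[0,0,-8],[0,0,0],1],
    [[0,0,-30],[0,0,0],1],
    [[0,0,-60],[0,0,0],1],
    [[0,0,-85],[0,0,0],1],
    [[5,-30,-88],[0,0,-1],1],
    [[10,-68,-88],[0,0,-2],1],
    [[15,-107,-88],[0,0,-3],1],
    [[20,-146,-88],[0,0,-4],1],
    [[26,-185,-88],[0,0,-5],1],
    [[31,-224,-88],[0,0,-6],1]
  ]
}}

```text
clock: 17.17
tool_pos: [0.4285, -0.1153, 0.1394]
orientation: [180.0, 0.1, -179.9]
force: [1.0, -0.8, -0.1]
opening: 0.0342
gripper_force: 30.0
```

>>> {"fn": "move_arm", "kwargs": {
  "motion": [
    [[4,-38,0],[0,0,0],1],
    [[8,-76,0],[0,0,0],1],
    [[10,-114,0],[0,0,0],1],
    [[11,-145,0],[0,0,0],1],
    [[11,-165,0],[0,0,0],1],
    [[11,-176,0],[0,0,0],1],
    [[11,-176,0],[0,0,0],1],
    [[11,-176,0],[0,0,0],1]
  ]
}}

```text
clock: 17.83
tool_pos: [0.418, -0.2899, 0.1386]
orientation: [180.0, -0.0, 179.9]
force: [-0.6, 1.1, -1.2]
opening: 0.0346
gripper_force: 30.0
```

```bash
python3 -c "
from h import *
o=ctrl.get_obs();print(o['tool_pos'],o['opening'],o['gripper_force'],o['force'])
w=snap('wrist','w9.png')
go(383,-290,37,180)"
```

```text
[ 0.41797864 -0.28994306  0.13863159] 0.034596548807980125 29.99983638525009 [-0.64010388  1.06746002 -1.24846726]
shift [ 35.1  -0.6 101.7] turn -0.1 len 108
```

View pics/w9.png

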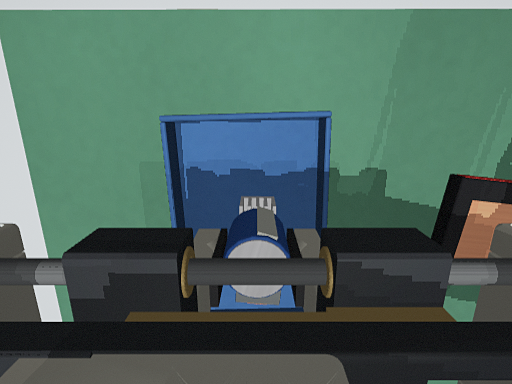

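>>> {"fn": "move_arm", "kwargs": {
  "motion": [
    [[20,0,0],[0,0,0],1],
    [[35,0,8],[0,0,0],1],
    [[35,0,30],[0,0,0],1],
    [[35,0,55],[0,0,0],1],
    [[35,0,77],[0,0,0],1],
    [[35,0,90],[0,0,0],1],
    [[35,0,96],[0,0,0],1],
    [[35,0,96],[0,0,0],1],
    [[35,0,96],[0,0,0],1]
  ]
}}

```text
clock: 18.63
tool_pos: [0.3838, -0.2894, 0.0431]
orientation: [-180.0, 0.0, -180.0]
force: [0.4, -0.2, 0.4]
opening: 0.0342
gripper_force: 30.0
```

>>> {"fn": "move_arm", "kwargs": {
  "motion": [
    [[0,0,3],[0,0,0],1],
    [[0,0,5],[0,0,0],1],
    [[0,0,5],[0,0,0],1],
    [[0,0,5],[0,0,0],1]
  ]
}}

```text
clock: 18.97
tool_pos: [0.3834, -0.29, 0.0379]
orientation: [-180.0, 0.0, 180.0]
force: [-0.5, -1.0, -1.1]
opening: 0.0341
gripper_force: 30.0
```

>>> {"fn": "move_arm", "kwargs": {
  "motion": [
    [[0,0,0.7],[0,0,0],1],
    [[0,0,1.2],[0,0,0],1],
    [[0,0,1.2],[0,0,0],1],
    [[0,0,1.2],[0,0,0],0.5],
    [[0,0,1.2],[0,0,0],0.4],
    [[0,0,1.2],[0,0,0],0.4],
    [[0,0,1.2],[0,0,0],0.4],
    [[0,0,-15],[0,0,0],0.4],
    [[0,0,-50],[0,0,0],0.4],
    [[0,0,-85],[0,0,0],0.4]
  ]
}}

```text
clock: 19.8
tool_pos: [0.382, -0.2897, 0.1225]
orientation: [179.9, -0.2, 180.0]
force: [1.1, -0.2, -0.6]
opening: 0.0528
gripper_force: 0.0
```

>>> {"fn": "move_arm", "kwargs": {
  "motion": [
    [[0,0,-40],[0,0,0],0.4],
    [[0,-35,-60],[0,0,0],0.4],
    [[0,-75,-60],[0,0,0],0.4],
    [[0,-115,-60],[0,0,0],0.4],
    [[0,-155,-60],[0,0,0],0.4],
    [[0,-190,-60],[0,0,0],0.4],
    [[0,-220,-60],[0,0,0],0.4],
    [[0,-220,-60],[0,0,0],0.4],
    [[0,-220,-60],[0,0,0],0.4]
  ]
}}

```text
clock: 20.55
tool_pos: [0.3823, -0.5111, 0.1812]
orientation: [179.9, -0.1, 179.8]
force: [-0.3, 0.7, 0.7]
opening: 0.0525
gripper_force: 0.0
```

```bash
python3 -c "
from h import *
o=ctrl.get_obs();print(o['clock'],o['tool_pos'],o['opening'],o['force'])
t=snap('top');s=snap('side')
a=cv2.resize(t['color'][100:290,190:430],(480,380));b=cv2.resize(s['color'][120:280,190:410],(440,320))
" ; python3 -c "
from h import *
t=snap('top');s=snap('side')
o=np.zeros((600,800,3),np.uint8);o[:300,:480]=cv2.resize(t['color'][120:280,190:446],(480,300));o[300:,:400]=cv2.resize(s['color'][120:280,200:306+1],(400,300)) if 0 else cv2.resize(s['color'][120:280,197:410],(400,300));o[300:,400:]=cv2.resize(s['color'][140:215,300:400],(400,300))
cv2.imwrite('pics/fin.png',o)"
```

```text
20.55 [ 0.38232759 -0.51112887  0.18122523] 0.052544137569383004 [-0.32641443  0.65352182  0.7093611 ]
```

View pics/fin.png

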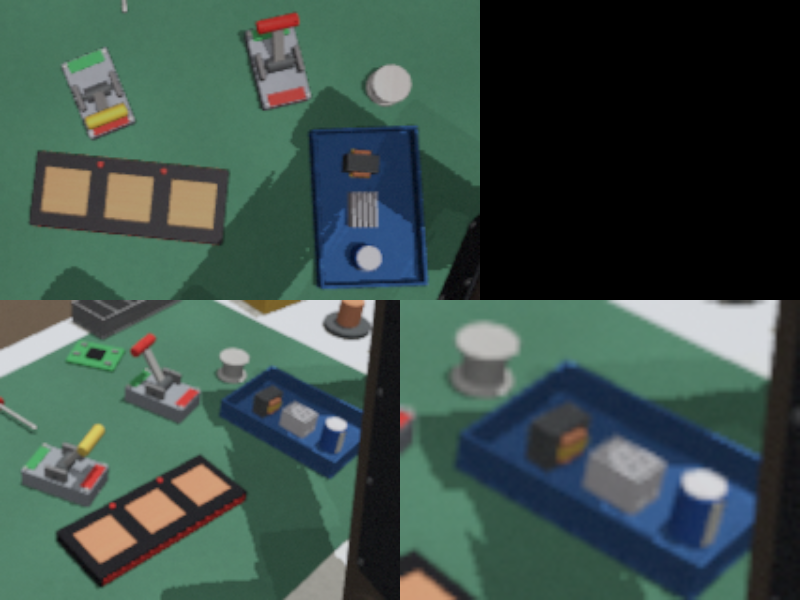

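The final picture shows the three parts upright in the tray: transformer (360,163), heat sink (363,210) and capacitor (368,258). The plate is empty, the red handle leans over the green end and the yellow handle is still on. I'll check the red bar's position, then hand in.

```bash
python3 -c "
from h import *
t=np.load('top0.npz');s=np.load('side0.npz')
p,e=tri(t,(337.7,132.8),s,(273.1,144));print(p,e)
d=p-np.array([.6405,-.1819,.036]);a=np.arctan2(d[0]*.978+d[1]*.208,d[2]);print(a+.6)
if a>.5: print(ctrl.close_job())"
```

```text
[ 0.68065507 -0.17240372  0.09855398] 0.0004846201621015618
1.182941491069156
the job is handed in; nothing more can be done
None
```

The job is done and handed in: the red isolator is fully off (handle measured at about 1.18 of 1.2 rad), the yellow one is still on, and the capacitor, transformer and heat sink stand upright in the tray; I never touched the multimeter, solder spool or flux jar, and the arm finished at about 20.7 s.

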